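Unhook the slide rack from the staining trough and set it to drain

TASK

The stained slides are ready to dry: take the slide rack out of the staining trough by its blue grip and lay it flat and lengthwise on the middle of the black draining mat. Its hooked end is caught behind the keeper's lip, so raise the other end and tip the hook down until it can be drawn out from under the lip, feeling your way without forcing the hook against the keeper or tipping the slides off. Set it down gently, let go, and leave the other things on the bench alone.

Things in the scene. Friction and masses are not known exactly. Their poses are not given: they have to be found in the camera images.
- rack: Loose steel slide rack, 0.28-0.46 kg, balanced near its middle: two rails along its x (x -100 to 90 mm, y +-31 mm, 6 mm high; 84 mm wide overall) with 4 glass slides, a stem and blue grip over the middle, a hook at the +x end. Origin: middle of the flat underside, under the grip; z up. In the trough its x lies along the trough's x within 0.03 rad. Tipped past 43 degrees, slides fall off.
- rack_grip (a point): Middle of the blue grip, 72 mm above the rack's underside at x = y = 0. The grip is 46 mm long along the rack's x, 14 mm wide along its y (pinch it across this) and 38 mm high (50 to 88 mm above the underside); below it only a stem 26 x 6 mm. It stands wholly above the rim (80 mm) of the trough. Axes as the rack's.
- rack_hook (a point): Lowest outer corner of the hook: underside of the rack at its very end (118, 0, 0 mm in the rack's frame). The hook is a flat tongue, 40 mm wide, 4 mm thick, in the plane of the underside (z 0 to 4), whose last 4 mm (x 114 to 118) are turned up to z = 24 mm.
- hook_tip (a point): Top of the hook's turned-up end (116, 0, 24 mm in the rack's frame). It stands behind the keeper's hanging lip, 2 to 9 mm from it, 2 to 18 mm higher than the lip's edge, and under the keeper's upper flange, so the rack can neither be drawn back nor lifted straight out.
- trough: White staining trough, black rim, fixed, empty; outside 300 (x) x 170 (y) x 80 mm, walls and floor 3 mm. Origin: middle of its underside, z up. The rack lies on two round cross bars, 8 mm thick, at x = -75 and 40 mm, tops (and the rack's underside) at z = 40 mm. Bare metal keeper bolted inside the +x end wall. Between a tilted rack and trough or keeper, over 12 N is too rough.
- bar (a point): Top of the middle of the cross bar next to the keeper (40, 0, 40 mm in the trough's frame). It keeps a level rack from being lowered. To dip the hook far enough for any keeper height and stay clear of this bar, tilt the rack hook end down by about 0.36 rad (20 degrees), turning it about the hook's corner lowered by some 3 mm and drawn to about 6 mm behind the lip.
- keeper_mouth (a point): Nominal middle of the keeper's mouth (109.5, 0, 40.2 mm in the trough's frame). Keeper: rigid channel over the whole width, open to -x; a 3 mm thick lip hangs 23 mm down from its top at x 108 to 111; lower flange x 106 to 147; web at 142 mm. The mouth, lip edge to lower flange, is 27.5 mm high. Bolted in slots: its true height is up to 8 mm above or below this, unmeasured. Feel for it.
- mat: Black ribbed rubber draining mat, fixed, 300 (x) x 160 (y) x 5 mm. Origin: middle of its underside, z up; top at z = 5 mm. The rack is to lie along its x, either way round, flat and near the middle, put down without a bump (under 40 N).
- stains: Loose cream round stand, 104 mm across, with three dropper bottles, 98 mm high in all; origin under its middle. Leave it alone.
- flask: Loose glass conical flask, 74 mm across, 112 mm high; origin under its middle. Leave it alone.
- dish: Loose clear Petri dish, 92 mm across, about 19 mm high; origin under its middle. Leave it alone.
Things that resemble listed ones, but are neither listed nor needed, are in the scene too. What is meant by the rack is not yellow, and is the larger of those in its own colour.

How it is judged (in metres and radians):
On the way, in this order (a step that is already met when the one before it is completed fails the run):
1. the hook has been drawn out from under the keeper's lip (x of rack_hook in the frame of trough below 0.106 m and z of rack_hook in the frame of trough below 0.06 m), for 0.05 s.
2. the rack has been lifted clear of the trough (z of rack_hook in the frame of trough above 0.085 m), for 0.1 s.
At the end, for the whole second after the job is handed in: the rack lies flat (within 0.06 rad) and at rest on the draining mat, its middle within 40 mm lengthwise and 35 mm crosswise of the mat's middle and its length within 0.25 rad of the mat's, either way round, and nothing touches it but the mat (x of rack in the frame of mat between -0.04 and 0.04 m and y of rack in the frame of mat between -0.035 and 0.035 m and z of rack in the frame of mat between 0.002 and 0.009 m and angle between rack's own z axis and vertical below 0.06 rad and angle between the x axis of rack and the x axis of mat, either way round below 0.25 rad and linear speed of rack below 0.02 m/s and contact force between rack and the fingers below 0.1 N).
It fails at once if the rack is forced against the trough or its keeper (over 12 N while it is tilted, over 40 N while level) ((contact force between rack and trough above 12 N and angle between rack's own z axis and vertical above 0.04 rad) or contact force between rack and trough above 40 N).
It fails at once if the rack is tipped so far (over 0.75 rad) that slides would fall off (angle between rack's own z axis and vertical above 0.75 rad).
It fails at once if the rack is dropped or banged down (over 40 N on the mat) (contact force between rack and mat above 40 N).
It fails at once if a bystander (stain bottles, flask or dish) is pushed over 15 mm (distance of any of stains, flask, dish from where it was at the start of the episode above 0.015 m).
It also fails if it takes over 67 s, if anything falls off the work surface, if the arm or the gripper's body presses on something with over 40 N, if the wrist force passes 120 N, or if a joint passes its speed limit or range.

ROBOT

A 6-joint arm with a two-finger parallel gripper is mounted at the origin on the work surface. World frame = base frame: x ahead of the robot, y to its left, z up, the work surface at z = 0. Lengths are in mm, angles in rad, forces in N, time in s.
With the tool pointing down it reaches from about 300 to 775 mm from the base axis. Payload 14.6 kg.
Tool frame: the origin (TCP) lies at the very end of the fingers, on their centre line; the grasp point (between the pads) lies 19 mm behind it (manip.grip_point_offset is the distance from the TCP to the grasp point, in mm); z points along the fingers, y is the line along which they close (so a half turn about z gives the same grasp; the last joint's range is limited). The gripper opens to 94 mm and grips with 3 to 60 N. Pads are 16 mm wide; open, the fingers measure 119 mm over their backs; the gripper's body (75 mm by 177 mm) begins 78 mm behind the grasp point.
Start: joints at [-1.382, 0.3, 1.521, -0, 1.321, -0.067], TCP at [139.154, -532.095, 205.446] pointing down, gripper open.
Joint ranges: [-3.03, 3.03], [-0.79, 2.21], [0.23, 2.52], [-1.04, 4.18], [0, 3.07], [-2.55, 2.55]. Speed limits (rad/s): [2.22, 2.22, 2.57, 3.14, 3.14, 3.14].

INTERFACE

Orientations are given as [roll, pitch, yaw] about the fixed x, y, z axes, in that order (R = Rz(yaw) Ry(pitch) Rx(roll)).
In Python, from cell import telemetry, eyes, manip gives the robot as it stands.
- The arm moves only by the tool play_rows, never from a script. Its arguments are lists of equal length, an entry for each row: "translation": the shift along the world's x, y, z in m, a list of three; "yaw": the turn about the world's z in rad. A call has 1 to 12 rows; each row is the pose to reach, as a shift and turn from the pose commanded when the call began; what a row does not reach only later rows make up. A row lasts 1/8 s, in which the tool goes at most 62.5 mm and 10.7 degrees, less where a joint would pass 70% of its speed; a pose out of reach is approached as far as the arm can. A call with a gripper value outside its range is refused whole. "hand" is the opening, from 0 (shut) to 1 (fully open), set as the call begins (left out, the last holds). The fingers move at their own pace and stop on an object; "force" is the grip in N (left out, the last holds). Time passes only in rows, so rows that repeat a pose let the fingers close. It gives the time, the measured TCP pose, the force, the opening and the grip force at its end, in the units of the state.
- telemetry.read_state(): the state, without advancing time (a new reading comes with each control period).
- eyes.camera(name): name is "side" or "top" or "wrist"; returns a dict with "pixels" (384x512x3 uint8, red, green, blue), "fx", "fy", "cx", "cy" (pixels), "dist_coeffs" ([k1, k2, p1, p2, k3] as OpenCV has them; the pictures are not rectified), "cam_to_world" (4x4, takes a point from camera to world coordinates); the wrist camera has in their place "T_tool_cam" (4x4, takes a point from camera to tool coordinates, whose origin is the TCP and whose axes are the flange's). Camera axes: x right, y up, looking along -z (the intrinsics and any distortion apply to the point x, -y, -z); pixel columns grow to the right and rows downward; lengths in mm; the calibration is good to about 2 mm. A picture is of the moment at which its call begins: read the wrist's pose just before it. There is no depth.
- manip.sign_off(): hands the job in; it is judged then, once.
The state is a dict: "clock": time; "joints": joint angles; "qd": joint speeds; "effort": joint torques, N m; "eef_pos": TCP position; "eef_rot": TCP orientation; "wrist_force": force on the tool from outside, world axes, zero at the start; "moment": the same for the moment, N m; "finger_gap": finger opening in mm; "finger_force": force on a finger pad.
Only numpy, scipy, OpenCV 4.12 (cv2) and the standard library are available. Lean on these libraries where they do the work, as an engineer would, in place of code of your own. Each camera call takes 0.05 s, during which the arm holds its last target. There are 200 camera calls.

## Working session

There is one attempt and no reset: what is moved stays moved. The work goes in short steps, Python scripts to look and compute and a tool call to move; the robot and the scene stay as the last step left them, time stands still between calls to the robot, and variables do not carry over. Pictures are saved under pics/ and viewed, at most 10 in all, crops included, and the job is handed in when it is done.

Besides the shell and the picture viewer there is one more tool, called after "Call:" as name(argument=value, ...), one argument or row to a line, values as JSON. play_rows: Moves the arm, as the interface text tells. Its arguments: {"type":"object","properties":{"translation":{"type":"array","items":{"type":"array","items":{"type":"number"}}},"yaw":{"type":"array","items":{"type":"number"}},"hand":{"type":"number"},"force":{"type":"number"}},"required":["translation","yaw"]}

```bash
ls; mkdir -p pics; cat > h.py <<'E'
import numpy as np, cv2
from scipy.spatial.transform import Rotation as R
from cell import telemetry, eyes, manip
def shot(name, fn=None):
    s=telemetry.read_state(); c=eyes.camera(name)
    if fn:
        cv2.imwrite('pics/'+fn+'.png', c['pixels'][:,:,::-1]); 
        T=cam_T(c,s); np.savez('pics/'+fn+'.npz',T=T,K=[c['fx'],c['fy'],c['cx'],c['cy']],d=np.array(c['dist_coeffs'],float))
    return c,s
def cam_T(c,s):
    if 'cam_to_world' in c: return np.array(c['cam_to_world'])
    T=np.eye(4); T[:3,:3]=R.from_euler('xyz',s['eef_rot']).as_matrix(); T[:3,3]=s['eef_pos']
    return T@np.array(c['T_tool_cam'])
def load(fn):
    z=np.load('pics/'+fn+'.npz'); return z['T'],z['K'],z['d']
def Km(K): return np.array([[K[0],0,K[2]],[0,K[1],K[3]],[0,0,1.]])
def ray(v,px):
    T,K,d=v; u=cv2.undistortPoints(np.array(px,float).reshape(-1,1,2),Km(K),d)[:,0]
    D=np.c_[u[:,0],-u[:,1],-np.ones(len(u))]@T[:3,:3].T
    return T[:3,3],D
def onz(v,px,z):
    o,D=ray(v,px); return o+D*((z-o[2])/D[:,2:])
def tri(vs,pxs):
    A=0;b=0;
    for v,p in zip(vs,pxs):
        o,D=ray(v,[p]); n=D[0]/np.linalg.norm(D[0]); P=np.eye(3)-np.outer(n,n); A=A+P; b=b+P@o
    X=np.linalg.solve(A,b); return X
def proj(v,X):
    T,K,d=v; p=(np.atleast_2d(X)-T[:3,3])@T[:3,:3]; p=p*[1,-1,-1]
    return cv2.projectPoints(p,np.zeros(3),np.zeros(3),Km(K),d)[0][:,0]
E
python3 - <<'E'
from h import *
for n in('top','side','wrist'): c,s=shot(n,n+'0')
print(s)
a=cv2.imread('pics/top0.png');b=cv2.imread('pics/side0.png');
cv2.imwrite('pics/both.png',cv2.resize(np.hstack([a,b]),(800,300)))
for n in('top0','side0','wrist0'): print(load(n)[0].round(2).tolist(),load(n)[1:])
E
```

```text
pics
{'clock': 0.1, 'joints': array([-1.38163955e+00,  3.00423319e-01,  1.52153312e+00, -7.36736796e-06,
        1.32068805e+00, -6.65982775e-02]), 'qd': array([ 0.00120844, -0.00235877, -0.00030017, -0.00046162,  0.00036232,
        0.00193045]), 'effort': array([ 1.95968700e-03, -5.32639182e+01, -3.53283870e+01,  7.09218532e-02,
        2.34642229e-02, -6.30741829e-05]), 'eef_pos': array([ 139.08792818, -531.87551741,  204.932826  ]), 'eef_rot': array([-3.14054267e+00, -6.28782606e-05,  2.55756848e-01]), 'wrist_force': array([ 0.25659143,  0.54789498, -0.19369399]), 'moment': array([-0.04105338,  0.02015194, -0.04576368]), 'finger_force': 0.0, 'finger_gap': 94.11278703780496}
[[0.02, 0.99, -0.12, 349.62], [-1.0, 0.02, -0.01, 37.99], [-0.01, 0.12, 0.99, 1426.53], [0.0, 0.0, 0.0, 1.0]] (array([495.74930727, 495.74930727, 253.43836422, 183.55606538]), array([-0.03073013,  0.        ,  0.        ,  0.        ,  0.        ]))
[[-1.0, 0.03, -0.04, 448.55], [-0.05, -0.72, 0.69, 718.75], [-0.01, 0.69, 0.72, 781.47], [0.0, 0.0, 0.0, 1.0]] (array([354.13064477, 354.13064477, 248.43759278, 189.98200186]), array([-0.10438758,  0.        ,  0.        ,  0.        ,  0.        ]))
[[0.25, 0.94, 0.23, 203.61], [-0.97, 0.25, 0.06, -514.2], [-0.0, -0.23, 0.97, 384.97], [0.0, 0.0, 0.0, 1.0]] (array([327.65331646, 327.65331646, 260.35895234, 187.35779715]), array([-0.09333815,  0.        ,  0.        ,  0.        ,  0.        ]))
```

View pics/top0.png

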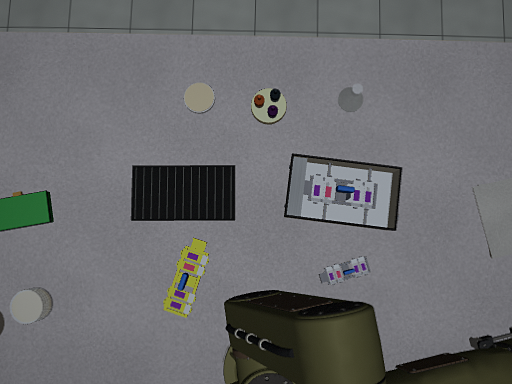

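View pics/side0.png

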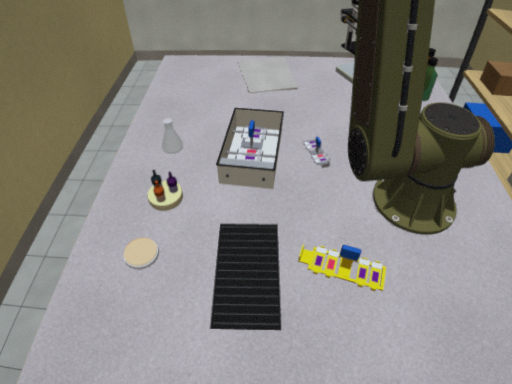

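```bash
python3 - <<'E'
import cv2,numpy as np
a=cv2.imread('pics/top0.png')[145:240,275:415];b=cv2.imread('pics/side0.png')[95:195,205:345]
a=cv2.resize(a,(800,543),interpolation=2)[:, :];b=cv2.resize(b,None,fx=4,fy=4,interpolation=2)
a=cv2.resize(a,(400,272));b=cv2.resize(b,(400,286))
a=cv2.resize(cv2.imread('pics/top0.png')[145:240,275:415],(800,543),interpolation=2)
cv2.imwrite('pics/crop1.png',a)
E
```

```text
(no output)
```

View pics/crop1.png

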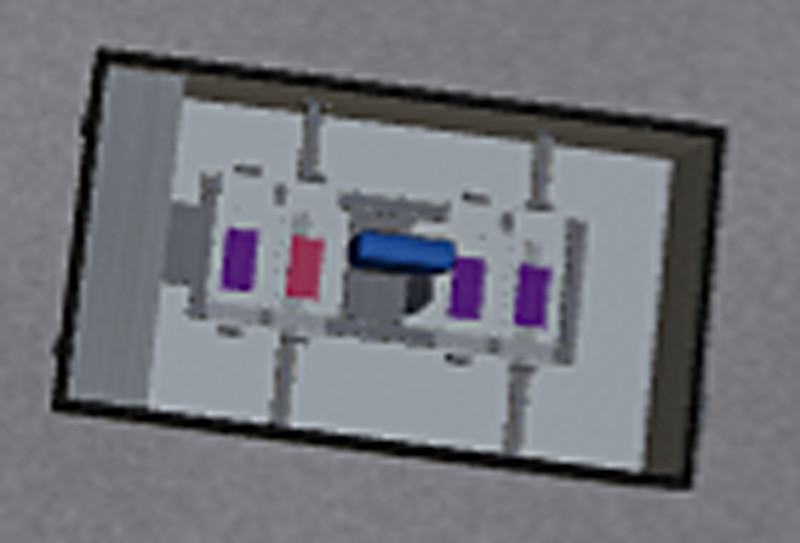

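The rack is the large steel one in the trough: top (345,189), side (252,135). The decoys are the small steel rack at top (345,271) and the yellow one at (187,278). The crop confirms the keeper is at the left end, so the trough's +x is roughly world +y. The mat is at top (184,193).

```bash
python3 - <<'E'
from h import *
t=load('top0'); s=load('side0')
c=np.array([[100,50],[722,130],[688,487],[55,405]])/5.714+[275,145]
C=onz(t,c,80); print('rim',C.round(1).tolist(),C.mean(0))
e=[C[0]-C[1],C[3]-C[2],C[0]-C[3],C[1]-C[2]];
for v in e: print(np.linalg.norm(v),np.arctan2(v[1],v[0]))
g=np.array([[352,250],[455,255]])/5.714+[275,145]; print('grip z128',onz(t,g,128).round(1))
m=onz(t,[[132,166],[235,166],[235,220],[132,220]],5); print('mat',m.round(1),m.mean(0))
print('side mat',onz(s,[[220,225],[278,225],[280,325],[213,325]],5).round(1))
# grip via side: top centre approx
print('grip tri',tri([t,s],[(345.5,189),(252,127)]))
print('stains,flask',onz(t,[[269,105],[350,99]],50),onz(t,[[199,97]],10))
E
```

```text
rim [[594.7, -55.3, 80.0], [562.9, -355.1, 80.0], [391.4, -337.2, 80.0], [423.2, -36.5, 80.0]] [ 493.06227271 -196.00754202   80.        ]
301.48112652872675 1.4649236525123295
302.32851401271154 1.4653020647005806
172.53535770741033 -0.10908913343846184
172.4203083824586 -0.10417673714678947
grip z128 [[ 495.2 -169.5  128. ]
 [ 494.  -217.   128. ]]
mat [[561.5 405.5   5. ]
 [568.5 105.7   5. ]
 [412.1 101.2   5. ]
 [404.8 397.2   5. ]] [486.72816823 252.37377849   5.        ]
side mat [[568.3 115.    5. ]
 [407.4 108.1   5. ]
 [403.6 393.9   5. ]
 [554.3 401.1   5. ]]
grip tri [ 494.72098119 -195.48618583  113.1305159 ]
stains,flask [[ 739.69121613   11.67180441   50.        ]
 [ 762.80568919 -219.30446771   50.        ]] [[770.65983701 217.41732933  10.        ]]
```

Call:
play_rows(
  translation=[
    [0.02,0.02,0.03],
    [0.05,0.05,0.055],
    [0.09,0.085,0.055],
    [0.13,0.12,0.055],
    [0.17,0.16,0.055],
    [0.21,0.2,0.055],
    [0.25,0.24,0.055],
    [0.29,0.275,0.055],
    [0.32,0.305,0.055],
    [0.345,0.33,0.055],
    [0.355,0.34,0.055],
    [0.355,0.34,0.055],
  ],
  yaw=[0.1,0.2,0.32,0.44,0.56,0.68,0.8,0.92,1.04,1.16,1.24,1.24],
)

```text
clock: 1.65
eef_pos: [494.4, -191.5, 260.1]
eef_rot: [-3.141, -0.0, 1.497]
wrist_force: [0.1, -0.5, -1.3]
finger_gap: 94.0
finger_force: 0.0
```

```bash
python3 - <<'E'
from h import *
c,s=shot('wrist','w1'); shot('side','s1'); shot('top','t1'); print(s['eef_pos'],s['eef_rot'],s['clock'])
T=load('w1')
im=cv2.imread('pics/w1.png'); cv2.imwrite('pics/w1b.png',cv2.resize(im,(800,600)))
for X in [(494.7,-193,112)]: print(proj(T,X))
E
```

```text
[ 494.40421263 -191.51661295  260.0697505 ] [-3.14091921e+00 -2.43507140e-04  1.49665180e+00] 1.65
[[261.84908145 178.70623399]]
```

View pics/w1b.png

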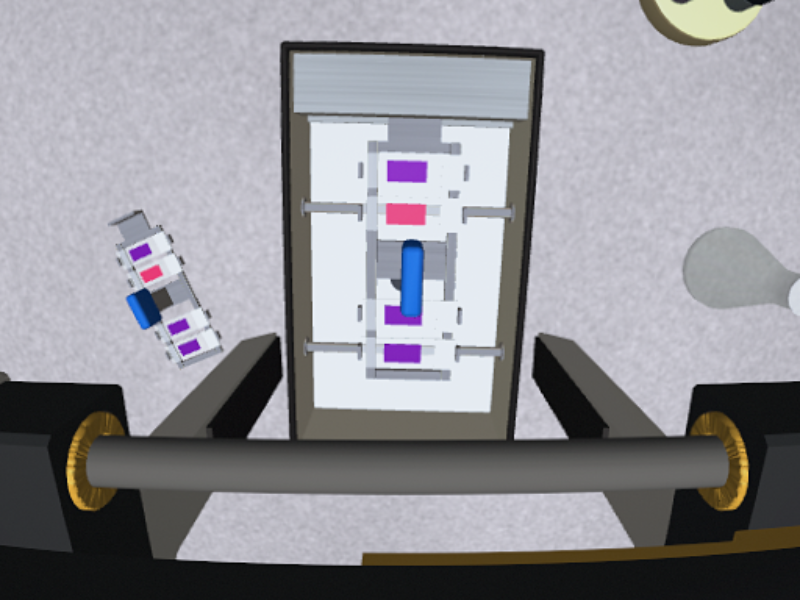

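```bash
python3 - <<'E'
from h import *
w=load('w1'); s=load('side0'); t=load('top0')
k=512/800
C=onz(w,np.array([[283,43],[543,51],[292,438],[512,438]])*k,80); print('rim L.. (world)',C.round(1).tolist())
d=C[0]-C[1]; print(np.linalg.norm(d), 'perp yaw',np.arctan2(d[1],d[0])-np.pi/2+np.pi, )
print('side yaws',[np.arctan2(*(a-b)[[1,0]]) for a,b in((C[0],C[2]),(C[1],C[3]))])
y=np.mean([np.arctan2(d[1],d[0])+np.pi/2]); 
for f in('w1','side0','top0','s1','t1'):
    im=cv2.imread(f'pics/{f}.png'); hsv=cv2.cvtColor(im,cv2.COLOR_BGR2HSV)
    m=cv2.inRange(hsv,(100,130,40),(125,255,255)); n,l,st,ce=cv2.connectedComponentsWithStats(m)
    print(f,[(st[i].tolist(),ce[i].round(1).tolist()) for i in range(1,n) if st[i,4]>25])
for z in(118,128): print(z,onz(w,np.array([[412,243],[411,313]])*k,z).round(1).tolist())
# keeper edge, several z
for z in(69,77,85): print(z,onz(w,np.array([[295,110],[412,115],[527,118]])*k,z).round(1).tolist())
E
```

```text
rim L.. (world) [[422.2, -33.2, 80.0], [594.6, -50.8, 80.0], [393.2, -320.3, 80.0], [565.8, -332.7, 80.0]]
173.27567581383403 perp yaw 4.610672426095293
side yaws [np.float64(1.4702423468277428), np.float64(1.4691137131479746)]
w1 [([256, 153, 15, 50, 651], [263.1, 177.8]), ([81, 185, 22, 26, 350], [91.8, 197.2])]
side0 [([464, 103, 48, 50, 738], [491.5, 126.0]), ([249, 120, 5, 17, 70], [251.0, 128.2]), ([316, 137, 5, 10, 31], [317.7, 141.2]), ([341, 245, 20, 15, 208], [350.1, 252.1])]
top0 [([337, 185, 18, 8, 96], [345.0, 188.6]), ([344, 269, 11, 6, 40], [348.8, 271.4]), ([178, 273, 10, 17, 84], [182.2, 281.6])]
s1 [([482, 110, 4, 19, 29], [483.5, 118.9]), ([485, 115, 27, 38, 589], [497.6, 137.7]), ([249, 120, 5, 17, 69], [251.0, 128.1]), ([316, 137, 5, 10, 32], [317.8, 141.2]), ([341, 245, 20, 15, 209], [350.1, 252.1])]
t1 [([178, 273, 10, 17, 89], [182.3, 281.6])]
118 [[498.3, -168.5, 118.0], [494.4, -214.3, 118.0]]
128 [[498.3, -167.1, 128.0], [494.5, -211.5, 128.0]]
69 [[423.4, -75.8, 69.0], [504.6, -85.7, 69.0], [584.7, -93.0, 69.0]]
77 [[425.1, -76.8, 77.0], [504.4, -86.5, 77.0], [582.9, -93.6, 77.0]]
85 [[426.7, -77.9, 85.0], [504.3, -87.3, 85.0], [581.0, -94.3, 85.0]]
```

```bash
python3 - <<'E'
from h import *
w=load('w1'); s=load('side0'); t=load('top0')
for vs,ps in(([w,s],[(263.1,177.8),(251,128.2)]),([w,t],[(263.1,177.8),(345,188.6)]),([w,s,t],[(263.1,177.8),(251,128.2),(345,188.6)])): 
    X=tri(vs,ps); print(X.round(1),[ (proj(v,X)-p).round(1).tolist() for v,p in zip(vs,ps)])
E
```

```text
[ 495.9 -192.5  110.2] [[[-0.2, 0.0]], [[-0.0, 0.0]]]
[ 496.5 -191.4  122.1] [[[0.4, 1.3]], [[-0.5, 0.1]]]
[ 496.7 -193.7  109.6] [[[0.7, 1.0]], [[-0.3, -0.1]], [[-0.4, 0.6]]]
```

Call:
play_rows(
  translation=[
    [0.001,0,-0.03],
    [0.0015,-0.0005,-0.07],
    [0.0015,-0.0005,-0.11],
    [0.0015,-0.0005,-0.14],
    [0.0015,-0.0005,-0.157],
    [0.0015,-0.0005,-0.166],
    [0.0015,-0.0005,-0.166],
    [0.0015,-0.0005,-0.166],
  ],
  yaw=[-0.01,-0.01,-0.01,-0.01,-0.01,-0.01,-0.01,-0.01],
  hand=0.6,
)

```text
clock: 2.8
eef_pos: [496.1, -192.8, 95.4]
eef_rot: [3.14, 0.001, 1.486]
wrist_force: [-0.2, -0.3, 0.2]
finger_gap: 56.6
finger_force: 0.0
```

Call:
play_rows(
  translation=[
    [0,0,0],
    [0,0,0],
    [0,0,0],
    [0,0,0],
    [0,0,0],
    [0,0,0],
  ],
  yaw=[0,0,0,0,0,0],
  hand=0,
  force=20,
)

```text
clock: 3.55
eef_pos: [495.6, -192.5, 94.3]
eef_rot: [-3.141, -0.0, 1.486]
wrist_force: [0.8, 1.0, -0.6]
finger_gap: 13.8
finger_force: 20.0
```

Call:
play_rows(
  translation=[
    [0,0,0.001],
    [0,0,0.002],
    [0,0,0.002],
    [0,0,0.002],
  ],
  yaw=[0,0,0,0],
)

```text
clock: 4.05
eef_pos: [495.6, -192.6, 96.4]
eef_rot: [-3.141, -0.0, 1.486]
wrist_force: [0.3, 0.4, -3.5]
finger_gap: 13.9
finger_force: 20.0
```

Call:
play_rows(
  translation=[
    [-0.0001,-0.001,0],
    [-0.0002,-0.002,0],
    [-0.0002,-0.002,0],
  ],
  yaw=[0,0,0],
)

```text
clock: 4.42
eef_pos: [495.5, -194.7, 96.4]
eef_rot: [3.142, 0.0, 1.486]
wrist_force: [-0.3, 0.5, -4.1]
finger_gap: 13.9
finger_force: 20.0
```

Call:
play_rows(
  translation=[
    [-0.0001,-0.001,0],
    [-0.0002,-0.002,0],
    [-0.0002,-0.002,0],
  ],
  yaw=[0,0,0],
)

```text
clock: 4.8
eef_pos: [495.2, -196.7, 96.4]
eef_rot: [-3.142, 0.0, 1.486]
wrist_force: [-0.3, 1.1, -2.5]
finger_gap: 14.0
finger_force: 20.0
```

Call:
play_rows(
  translation=[
    [-0.0001,-0.001,0],
    [-0.0002,-0.0015,0],
    [-0.0002,-0.0015,0],
  ],
  yaw=[0,0,0],
)

```text
clock: 5.18
eef_pos: [494.8, -197.2, 96.0]
eef_rot: [-3.141, -0.002, 1.486]
wrist_force: [1.3, 7.1, -5.3]
finger_gap: 14.1
finger_force: 20.0
```

Call:
play_rows(
  translation=[
    [0.0003,0.003,0],
    [0.0006,0.006,0],
    [0.0008,0.0075,0],
    [0.0008,0.0075,0.001],
    [0.0008,0.0075,0.001],
  ],
  yaw=[0,0,0,0,0],
)

```text
clock: 5.8
eef_pos: [495.9, -190.7, 97.6]
eef_rot: [3.141, 0.0, 1.486]
wrist_force: [0.4, -0.2, -3.4]
finger_gap: 13.9
finger_force: 20.0
```

Call:
play_rows(
  translation=[
    [0,0,0.001],
    [0,0,0.002],
    [0,0,0.003],
    [0,0,0.003],
  ],
  yaw=[0,0,0,0],
)

```text
clock: 6.3
eef_pos: [495.7, -190.4, 100.2]
eef_rot: [-3.141, -0.0, 1.486]
wrist_force: [1.2, 3.5, -6.7]
finger_gap: 14.3
finger_force: 20.0
```

Call:
play_rows(
  translation=[
    [0,0,0.001],
    [0,0,0.002],
    [0,0,0.003],
    [0,0,0.003],
  ],
  yaw=[0,0,0,0],
)

```text
clock: 6.8
eef_pos: [495.8, -190.7, 103.5]
eef_rot: [-3.142, 0.0, 1.486]
wrist_force: [0.0, 3.1, -7.5]
finger_gap: 13.8
finger_force: 20.0
```

Call:
play_rows(
  translation=[
    [0.0001,0.0015,0.0005],
    [0.0003,0.003,0.0015],
    [0.0004,0.004,0.003],
    [0.0004,0.0045,0.004],
    [0.0004,0.0045,0.004],
  ],
  yaw=[0,0,0,0,0],
)

```text
clock: 7.42
eef_pos: [496.4, -186.0, 107.6]
eef_rot: [3.141, -0.0, 1.486]
wrist_force: [0.8, -0.7, -4.4]
finger_gap: 14.1
finger_force: 20.0
```

Call:
play_rows(
  translation=[
    [0.0001,0.0008,0.001],
    [0.0002,0.0016,0.002],
    [0.0003,0.0026,0.0035],
    [0.0004,0.0036,0.005],
    [0.0004,0.0036,0.005],
  ],
  yaw=[0,0,0,0,0],
)

```text
clock: 8.05
eef_pos: [496.6, -182.2, 112.4]
eef_rot: [-3.141, -0.0, 1.486]
wrist_force: [1.0, 2.1, -6.2]
finger_gap: 13.9
finger_force: 20.0
```

```bash
python3 - <<'E'
from h import *
c,s=shot('side','s2'); c,s=shot('wrist','w2'); print(s['eef_pos'],s['wrist_force'],s['clock'])
a=cv2.resize(cv2.imread('pics/s2.png')[95:195,205:305],(400,400),interpolation=2);b=cv2.resize(cv2.imread('pics/w2.png')[0:384,56:440],(400,400))
cv2.imwrite('pics/v2.png',np.hstack([a,b]))
E
```

```text
[ 496.66005914 -182.32316775  112.44707731] [ 0.18024365  1.57603077 -5.88496152] 8.1
```

View pics/v2.png

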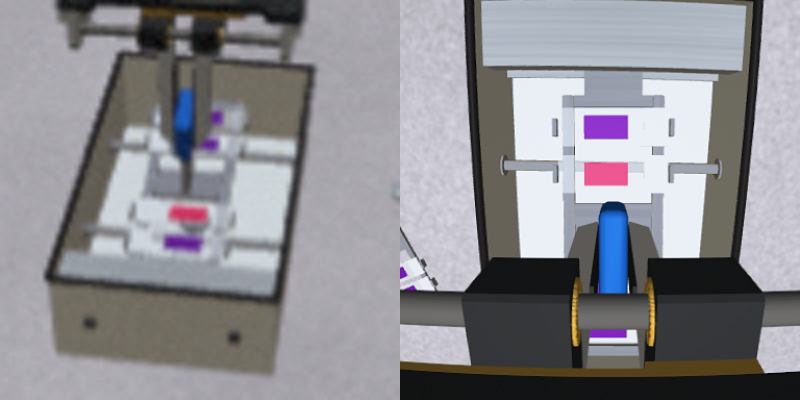

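Call:
play_rows(
  translation=[
    [0.0001,0.0008,0.001],
    [0.0002,0.0017,0.0022],
    [0.0003,0.0026,0.0035],
    [0.0004,0.0036,0.0048],
    [0.0004,0.0045,0.006],
    [0.0004,0.0045,0.006],
  ],
  yaw=[0,0,0,0,0,0],
)

```text
clock: 8.9
eef_pos: [497.1, -178.0, 118.6]
eef_rot: [3.142, 0.0, 1.486]
wrist_force: [0.7, 1.3, -6.3]
finger_gap: 14.0
finger_force: 20.0
```

Call:
play_rows(
  translation=[
    [0.0001,0.001,0.001],
    [0.0002,0.002,0.0022],
    [0.0003,0.003,0.0035],
    [0.0004,0.004,0.0048],
    [0.0005,0.005,0.006],
    [0.0005,0.005,0.006],
  ],
  yaw=[0,0,0,0,0,0],
)

```text
clock: 9.65
eef_pos: [497.6, -173.0, 124.6]
eef_rot: [3.141, 0.0, 1.486]
wrist_force: [-0.6, 1.8, -6.8]
finger_gap: 13.8
finger_force: 20.0
```

Call:
play_rows(
  translation=[
    [0.0001,0.001,0.001],
    [0.0002,0.002,0.002],
    [0.0003,0.003,0.003],
    [0.0004,0.004,0.004],
    [0.0005,0.005,0.005],
    [0.0005,0.005,0.005],
  ],
  yaw=[0,0,0,0,0,0],
)

```text
clock: 10.4
eef_pos: [498.1, -167.9, 129.5]
eef_rot: [-3.142, -0.0, 1.486]
wrist_force: [-0.6, 1.4, -6.5]
finger_gap: 13.8
finger_force: 20.0
```

Call:
play_rows(
  translation=[
    [0.0001,0.001,0.001],
    [0.0002,0.002,0.002],
    [0.0003,0.003,0.003],
    [0.0004,0.0045,0.004],
    [0.0005,0.0055,0.005],
    [0.0005,0.0055,0.005],
  ],
  yaw=[0,0,0,0,0,0],
)

```text
clock: 11.15
eef_pos: [498.6, -162.4, 134.6]
eef_rot: [3.141, 0.0, 1.486]
wrist_force: [-0.9, 1.4, -7.7]
finger_gap: 13.7
finger_force: 20.0
```

```bash
cat > fit.py <<'E'
from h import *
from scipy.optimize import least_squares
def labels(f):
    im=cv2.imread(f'pics/{f}.png'); hsv=cv2.cvtColor(im,cv2.COLOR_BGR2HSV)
    m=cv2.inRange(hsv,(130,80,80),(178,255,255)); n,l,st,ce=cv2.connectedComponentsWithStats(m)
    o=[(ce[i],st[i]) for i in range(1,n) if st[i,4]>60 and 225<ce[i,0]<300]
    return sorted(o,key=lambda a:a[0][1])
E
python3 - <<'E'
from fit import *
shot('wrist','w3')
for f in('w1','w2','w3'):
    print(f,[(c.round(1).tolist(),s.tolist()) for c,s in labels(f)])
s=telemetry.read_state();print(s['eef_pos'],s['wrist_force'])
E
```

```text
w1 [([260.3, 109.3], [248, 103, 26, 14, 347]), ([259.0, 136.6], [247, 130, 26, 14, 344]), ([255.0, 202.6], [246, 195, 24, 13, 202]), ([257.3, 225.5], [246, 220, 24, 13, 283])]
w2 [([253.1, 121.5], [232, 111, 43, 23, 941]), ([253.5, 166.5], [233, 156, 42, 22, 924]), ([255.6, 319.5], [238, 316, 36, 8, 285])]
w3 [([253.5, 146.0], [234, 136, 40, 21, 840]), ([253.0, 187.3], [234, 178, 40, 21, 782]), ([254.9, 342.6], [235, 332, 40, 22, 864])]
[ 498.62900243 -162.51955078  134.60281825] [-0.05431441  0.53809682 -7.61622105]
```

```bash
cat >> fit.py <<'E'
yaw=1.486; ex=np.array([np.cos(yaw),np.sin(yaw),0]); ez=np.array([0,0,1.]); ey=np.cross(ez,ex)
r0=np.array([496.0,-192.4,40.])
L=[]
for c,s in labels('w1')[:2]+labels('w1')[3:]:
    c=[s[0]+(s[2]-1)/2,s[1]+(s[3]-1)/2]
    X=onz(load('w1'),[c],48)[0]-r0; L.append([X@ex,X@ey,8.])
L=np.array(L)
# grasp ref: at grasp, TCP (495.6,-192.5,94.3): rack coords of grasp point
def pose(p,tcp):
    th,dx,dz=p; g=np.array(tcp)+[0,0,19]; c,s=np.cos(th),np.sin(th)
    g0=np.array([-.1,0,73.3])
    bx=c*ex-s*ez; bz=s*ex+c*ez
    return lambda P: g+dx*ex+dz*ez+np.outer(P[:,0]-g0[0],bx)+np.outer(P[:,1],ey)+np.outer(P[:,2]-g0[2],bz)
def fit(f,tcp,idx,n=3):
    l=labels(f); px=np.array([[s[0]+(s[2]-1)/2,s[1]+(s[3]-1)/2] for c,s in l])
    pts=L[idx]
    def res(p):
        q=list(p)+[0]*(3-len(p)); return (proj(load(f),pose(q,tcp)(pts))-px[:len(idx)])[:,1]
    r=least_squares(res,[.1]+[0]*(n-1)); return r.x,r.fun
E
python3 - <<'E'
from fit import *
print(L.round(1))
tc=[498.63,-162.5,134.6]
for n in(1,2,3): print(fit('w3',tc,[0,1,2],n))
for n in(1,2): print('w2',fit('w2',[496.66,-182.3,112.45],[0,1],n))
p=fit('w3',tc,[0,1,2],3)[0]
for q in(p,[p[0],0,0],[fit('w3',tc,[0,1,2],1)[0][0],0,0]): print(pose(q,tc)(np.array([[118,0,0],[114,0,24],[118,0,24],[108,0,4.],[0,0,0]])).round(1).tolist())
E
```

```text
[[ 68.5   3.5   8. ]
 [ 37.    4.3   8. ]
 [-75.6   5.6   8. ]]
(array([0.35544349]), array([-0.7097658 , -1.02303729,  1.33623671]))
(array([ 0.3087254 , -4.14596735]), array([-0.12207723,  0.10105935,  0.02696484]))
(array([ 0.31841941, -3.55018585, -0.65312072]), array([ 5.68434189e-13, -7.95807864e-13,  1.13686838e-12]))
w2 (array([0.13415635]), array([-0.05364585,  0.06145333]))
w2 (array([0.14592251, 0.80974452]), array([1.42108547e-14, 5.68434189e-14]))
[[505.9, -77.1, 46.4], [506.2, -73.4, 70.4], [506.5, -69.7, 69.2], [505.2, -85.4, 53.3], [496.4, -188.8, 83.3]]
[[506.2, -73.6, 47.0], [506.5, -69.9, 71.1], [506.8, -66.1, 69.8], [505.5, -81.8, 53.9], [496.7, -185.3, 84.0]]
[[505.8, -77.6, 43.8], [506.2, -73.0, 67.7], [506.6, -69.3, 66.3], [505.2, -85.6, 51.0], [496.5, -187.8, 84.8]]
```

Call:
play_rows(
  translation=[
    [0,0,-0.001],
    [0,0,-0.003],
    [0,0,-0.006],
    [0,0,-0.009],
    [0,0,-0.012],
    [0,0,-0.015],
    [0,0,-0.017],
    [0,0,-0.018],
    [0,0,-0.018],
  ],
  yaw=[0,0,0,0,0,0,0,0,0],
  force=25,
)

```text
clock: 12.32
eef_pos: [498.5, -162.5, 116.4]
eef_rot: [-3.142, -0.0, 1.486]
wrist_force: [0.5, 0.0, -3.1]
finger_gap: 13.8
finger_force: 25.0
```

```bash
python3 - <<'E'
from fit import *
c,s=shot('wrist','w4'); tc=s['eef_pos']; print(tc,s['wrist_force'],len(labels('w4')))
for n in(1,2,3):
    p,f=fit('w4',tc,[0,1,2],n); print(p,f.round(2)); q=list(p)+[0]*(3-n); print(pose(q,tc)(np.array([[118,0,0],[114,0,24],[0,0,0.]])).round(1).tolist())
E
```

```text
[ 498.54208163 -162.47751478  116.41545142] [ 0.4892271   0.01604117 -3.05457516] 3
[0.35475395] [-0.85 -0.65  1.18]
[[505.8, -77.5, 25.7], [506.2, -72.9, 49.6], [496.4, -187.8, 66.6]]
[ 0.31521356 -3.50968237] [-0.36  0.29  0.08]
[[505.8, -76.7, 29.1], [506.1, -73.1, 53.2], [496.3, -188.5, 65.7]]
[ 0.34368444 -1.72662966 -1.84554607] [-0. -0.  0.]
[[505.7, -78.0, 24.8], [506.1, -73.7, 48.7], [496.3, -188.7, 64.5]]
```

Call:
play_rows(
  translation=[
    [0,0,-0.001],
    [0,0,-0.002],
    [0,0,-0.002],
    [0,0,-0.002],
  ],
  yaw=[0,0,0,0],
)

```text
clock: 12.88
eef_pos: [498.6, -162.5, 114.5]
eef_rot: [3.142, 0.0, 1.486]
wrist_force: [-1.1, 0.5, -3.5]
finger_gap: 14.0
finger_force: 25.0
```

Call:
play_rows(
  translation=[
    [0,0,-0.001],
    [0,0,-0.0015],
    [0,0,-0.0015],
    [0,0,-0.0015],
  ],
  yaw=[0,0,0,0],
)

```text
clock: 13.38
eef_pos: [498.8, -162.7, 113.4]
eef_rot: [3.141, 0.0, 1.486]
wrist_force: [-1.0, -3.0, 5.2]
finger_gap: 13.7
finger_force: 25.0
```

Call:
play_rows(
  translation=[
    [0,0,0.0015],
    [0,0,0.0025],
    [0,0,0.0025],
  ],
  yaw=[0,0,0],
)

```text
clock: 13.75
eef_pos: [498.4, -162.3, 115.2]
eef_rot: [-3.141, -0.0, 1.486]
wrist_force: [-1.4, -0.9, -2.7]
finger_gap: 14.0
finger_force: 25.0
```

Call:
play_rows(
  translation=[
    [-0.0003,-0.003,0],
    [-0.0006,-0.006,0],
    [-0.0008,-0.008,0],
    [-0.0008,-0.008,0],
  ],
  yaw=[0,0,0,0],
)

```text
clock: 14.25
eef_pos: [497.7, -170.7, 115.4]
eef_rot: [-3.142, -0.0, 1.486]
wrist_force: [0.6, 0.3, -3.6]
finger_gap: 13.8
finger_force: 25.0
```

Call:
play_rows(
  translation=[
    [-0.0001,-0.001,0],
    [-0.0002,-0.0015,0],
    [-0.0002,-0.002,0],
    [-0.0002,-0.002,0],
  ],
  yaw=[0,0,0,0],
)

```text
clock: 14.75
eef_pos: [497.6, -172.5, 115.5]
eef_rot: [3.142, -0.0, 1.486]
wrist_force: [0.6, 0.2, -3.7]
finger_gap: 13.8
finger_force: 25.0
```

Call:
play_rows(
  translation=[
    [-0.0001,-0.0007,0],
    [-0.0001,-0.0014,0],
    [-0.0001,-0.0014,0],
  ],
  yaw=[0,0,0],
)

```text
clock: 15.12
eef_pos: [497.5, -173.9, 115.4]
eef_rot: [3.142, -0.0, 1.486]
wrist_force: [0.3, 0.8, -3.9]
finger_gap: 14.2
finger_force: 25.0
```

Call:
play_rows(
  translation=[
    [-0.0001,-0.0007,0],
    [-0.0001,-0.0014,0],
    [-0.0001,-0.0014,0],
  ],
  yaw=[0,0,0],
)

```text
clock: 15.5
eef_pos: [497.3, -175.4, 115.4]
eef_rot: [-3.142, -0.0, 1.486]
wrist_force: [-0.2, 0.1, -2.6]
finger_gap: 13.7
finger_force: 25.0
```

Call:
play_rows(
  translation=[
    [-0.0001,-0.0007,0],
    [-0.0001,-0.0014,0],
    [-0.0001,-0.0014,0],
  ],
  yaw=[0,0,0],
)

```text
clock: 15.88
eef_pos: [497.2, -176.8, 115.4]
eef_rot: [-3.142, 0.0, 1.486]
wrist_force: [-0.6, -0.7, -3.2]
finger_gap: 14.1
finger_force: 25.0
```

Call:
play_rows(
  translation=[
    [-0.0001,-0.001,0],
    [-0.0002,-0.002,0],
    [-0.0003,-0.0032,0],
    [-0.0004,-0.0044,0],
    [-0.0006,-0.0056,0],
    [-0.0007,-0.007,0],
    [-0.0007,-0.007,0],
  ],
  yaw=[0,0,0,0,0,0,0],
)

```text
clock: 16.75
eef_pos: [496.5, -183.8, 115.5]
eef_rot: [3.142, 0.0, 1.486]
wrist_force: [0.0, 0.3, -2.4]
finger_gap: 13.7
finger_force: 25.0
```

```bash
python3 - <<'E'
from fit import *
c,s=shot('wrist','w5'); tc=s['eef_pos']; print(tc,s['wrist_force'],len(labels('w5')))
for n in(1,2,3):
    p,f=fit('w5',tc,[0,1,2],n); print(p,f.round(2)); q=list(p)+[0]*(3-n); print(pose(q,tc)(np.array([[118,0,0],[114,0,24],[118,0,24],[0,0,0.]])).round(1).tolist())
a=cv2.resize(cv2.imread('pics/w5.png')[0:300,106:406],(600,600)); cv2.imwrite('pics/w5b.png',a)
E
```

```text
[ 496.5402274  -183.80200002  115.45461695] [ 0.03847746  0.33765876 -2.4425801 ] 3
[0.35480695] [-0.85 -0.65  1.18]
[[503.8, -98.8, 24.7], [504.2, -94.3, 48.6], [504.5, -90.5, 47.2], [494.4, -209.1, 65.7]]
[ 0.31527907 -3.50868263] [-0.36  0.29  0.08]
[[503.8, -98.1, 28.1], [504.1, -94.4, 52.2], [504.5, -90.7, 51.0], [494.3, -209.9, 64.7]]
[ 0.34376733 -1.72468211 -1.84679567] [-0.  0. -0.]
[[503.7, -99.3, 23.8], [504.1, -95.0, 47.7], [504.4, -91.3, 46.4], [494.3, -210.0, 63.6]]
```

View pics/w5b.png

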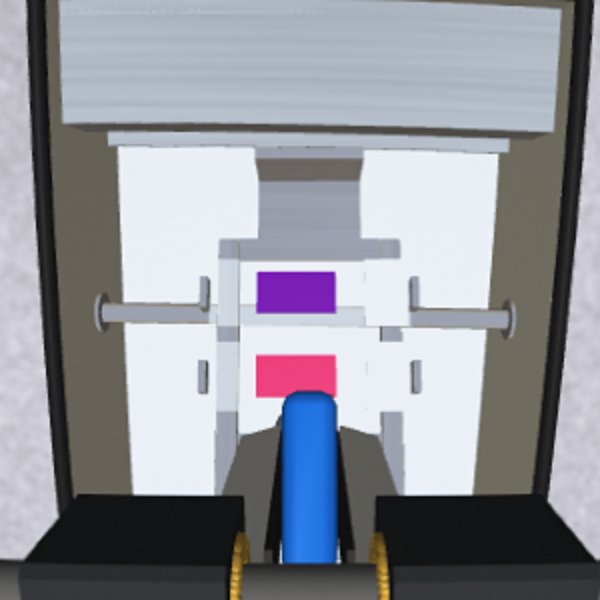

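Call:
play_rows(
  translation=[
    [0,0,0.002],
    [0,-0.001,0.005],
    [0,-0.002,0.009],
    [0,-0.003,0.014],
    [0,-0.004,0.021],
    [0,-0.005,0.03],
    [0,-0.005,0.041],
    [0,-0.005,0.053],
    [0,-0.005,0.065],
    [0,-0.005,0.077],
    [0,-0.005,0.085],
    [0,-0.005,0.088],
  ],
  yaw=[0,0,0,0,0,0,0,0,0,0,0,0],
)

```text
clock: 18.3
eef_pos: [496.6, -188.7, 204.0]
eef_rot: [3.141, 0.0, 1.486]
wrist_force: [0.6, -0.3, -3.6]
finger_gap: 14.1
finger_force: 25.0
```

```bash
python3 - <<'E'
from fit import *
c,s=shot('wrist','w6'); tc=s['eef_pos']; print(tc,s['wrist_force'],s['clock'],len(labels('w6')))
p,f=fit('w6',tc,[0,1,2],3); print(p,f.round(2)); print(pose(p,tc)(np.array([[118,0,0],[0,0,0.],[-100,0,0]])).round(1).tolist())
s0=load('side0');t=load('top0')
# mat corners refine by dark segmentation
g=cv2.imread('pics/top0.png',0); m=(g[150:240,120:250]<45).astype(np.uint8)
m=cv2.morphologyEx(m,cv2.MORPH_CLOSE,np.ones((7,7)))
n,l,st,ce=cv2.connectedComponentsWithStats(m); i=1+st[1:,4].argmax()
pts=np.argwhere(l==i)[:,::-1].astype(np.float32)+[120,150]
b=cv2.boxPoints(cv2.minAreaRect(pts.astype(np.float32))); M=onz(t,b,5); print(b.tolist(),M.round(1).tolist(),M.mean(0))
E
```

```text
[ 496.63910183 -188.72081602  203.95211426] [ 0.64895843 -0.34847078 -3.55332593] 18.3 3
[ 0.34384126 -1.72432293 -1.84793009] [-0.  0. -0.]
[[503.8, -104.3, 112.3], [494.4, -215.0, 152.1], [486.4, -308.8, 185.8]]
[[130.32955932617188, 166.03382873535156], [233.99649047851562, 164.72157287597656], [234.68634033203125, 219.2191619873047], [131.0194091796875, 220.5314178466797]] [[561.3, 410.4, 5.0], [572.1, 108.7, 5.0], [414.3, 102.1, 5.0], [403.2, 399.9, 5.0]] [487.75013894 255.27736064   5.        ]
```

Call:
play_rows(
  translation=[
    [0,0.006,0.004],
    [0,0.02,0.008],
    [-0.001,0.042,0.01],
    [-0.002,0.072,0.01],
    [-0.003,0.107,0.01],
    [-0.004,0.145,0.01],
    [-0.005,0.185,0.01],
    [-0.006,0.225,0.01],
    [-0.007,0.265,0.01],
    [-0.008,0.305,0.01],
    [-0.009,0.34,0.01],
    [-0.009,0.37,0.01],
  ],
  yaw=[0,0,0.01,0.02,0.03,0.04,0.05,0.07,0.08,0.1,0.11,0.115],
)

```text
clock: 19.85
eef_pos: [486.8, 183.4, 213.6]
eef_rot: [-3.142, -0.0, 1.602]
wrist_force: [0.1, 0.4, -3.4]
finger_gap: 14.2
finger_force: 25.0
```

Call:
play_rows(
  translation=[
    [0,0.03,0],
    [-0.001,0.055,0],
    [-0.001,0.075,0],
    [-0.001,0.09,-0.004],
    [-0.001,0.1,-0.014],
    [-0.001,0.104,-0.03],
    [-0.001,0.104,-0.048],
    [-0.001,0.104,-0.064],
    [-0.001,0.104,-0.076],
    [-0.001,0.104,-0.084],
    [-0.001,0.104,-0.088],
    [-0.001,0.104,-0.088],
  ],
  yaw=[0,0,0,0,0,0,0,0,0,0,0,0],
)

```text
clock: 21.35
eef_pos: [486.6, 285.3, 125.5]
eef_rot: [3.142, -0.0, 1.601]
wrist_force: [-0.3, -0.4, -3.2]
finger_gap: 14.2
finger_force: 25.0
```

```bash
python3 - <<'E'
from fit import *
import fit
c,s=shot('wrist','w7'); shot('side','s7'); tc=s['eef_pos']; print(tc,s['eef_rot'],s['wrist_force'],s['clock'],[l[0].round(0).tolist() for l in labels('w7')])
y=s['eef_rot'][2]; fit.ex[:]=[np.cos(y),np.sin(y),0]; fit.ey[:]=np.cross(ez,fit.ex)
p,f=fit.fit('w7',tc,[0,1,2],3); print(p,f.round(2)); print(pose(p,tc)(np.array([[118,0,0],[0,0,0.],[-100,0,0]])).round(1).tolist())
a=cv2.resize(cv2.imread('pics/w7.png'),(512,384)); b=cv2.resize(cv2.imread('pics/s7.png')[190:350,180:300],(288,384),interpolation=2)
cv2.imwrite('pics/v7.png',np.hstack([a,b]))
E
```

```text
[486.60352236 285.33034033 125.47869084] [ 3.14151375e+00 -5.50204186e-05  1.60076542e+00] [-0.29149599 -0.39800073 -3.23529621] 21.35 [[254.0, 146.0], [253.0, 187.0], [255.0, 343.0]]
[ 0.34355469 -1.62015113 -1.85191462] [0. 0. 0.]
[[484.1, 370.2, 33.8], [487.4, 259.1, 73.6], [490.2, 165.0, 107.3]]
```

View pics/v7.png

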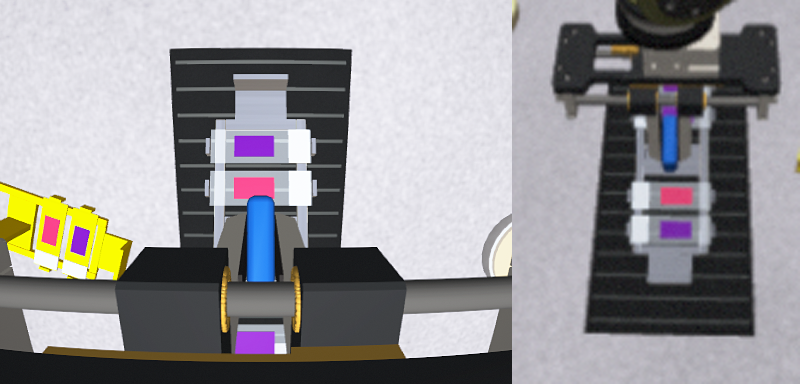

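```bash
python3 - <<'E'
from h import *
M=onz(load('w7'),[[170,49],[352,49]],5); print(M, M.mean(0)-150*np.array([-.03,1,0]))
E
```

```text
[[402.77338596 403.60668506   5.        ]
 [562.19840895 408.60008239   5.        ]] [486.98589746 256.10338372   5.        ]
```

Call:
play_rows(
  translation=[
    [0,0,-0.006],
    [0,0,-0.012],
    [0,0,-0.018],
    [0,0,-0.023],
    [0,0,-0.026],
    [0,0,-0.028],
    [0,0,-0.028],
  ],
  yaw=[0,0,0,0,0,0,0],
)

```text
clock: 22.32
eef_pos: [486.8, 285.2, 97.9]
eef_rot: [3.141, -0.0, 1.601]
wrist_force: [-1.0, -2.5, 1.9]
finger_gap: 13.6
finger_force: 25.0
```

Call:
play_rows(
  translation=[
    [0,-0.002,-0.0015],
    [0,-0.004,-0.003],
    [0,-0.006,-0.005],
    [0,-0.0085,-0.0075],
    [0,-0.011,-0.01],
    [0,-0.0133,-0.012],
    [0,-0.0133,-0.012],
  ],
  yaw=[0,0,0,0,0,0,0],
  force=15,
)

```text
clock: 23.2
eef_pos: [486.5, 271.9, 85.1]
eef_rot: [-3.141, -0.0, 1.601]
wrist_force: [1.6, -1.2, -0.7]
finger_gap: 13.8
finger_force: 15.0
```

Call:
play_rows(
  translation=[
    [0,-0.002,-0.002],
    [0,-0.004,-0.0045],
    [0,-0.0065,-0.007],
    [0,-0.0085,-0.01],
    [0,-0.0105,-0.0125],
    [0,-0.0125,-0.015],
    [0,-0.0125,-0.015],
  ],
  yaw=[0,0,0,0,0,0,0],
)

```text
clock: 24.08
eef_pos: [486.4, 259.4, 70.2]
eef_rot: [-3.141, 0.0, 1.601]
wrist_force: [0.7, -0.6, -1.3]
finger_gap: 13.9
finger_force: 15.0
```

Call:
play_rows(
  translation=[
    [0,-0.001,-0.002],
    [0,-0.002,-0.004],
    [0,-0.003,-0.006],
    [0,-0.004,-0.0075],
    [0,-0.004,-0.0075],
  ],
  yaw=[0,0,0,0,0],
)

```text
clock: 24.7
eef_pos: [486.5, 255.5, 62.8]
eef_rot: [-3.141, 0.0, 1.601]
wrist_force: [0.6, -0.8, -2.8]
finger_gap: 14.2
finger_force: 15.0
```

Call:
play_rows(
  translation=[
    [0,-0.0005,-0.001],
    [0,-0.0005,-0.0015],
    [0,-0.0005,-0.0015],
  ],
  yaw=[0,0,0],
)

```text
clock: 25.08
eef_pos: [486.6, 255.0, 61.5]
eef_rot: [3.142, 0.0, 1.601]
wrist_force: [0.7, -2.8, 0.2]
finger_gap: 14.1
finger_force: 15.0
```

Call:
play_rows(
  translation=[
    [0,0,-0.0005],
    [0,0,-0.001],
    [0,0,-0.001],
  ],
  yaw=[0,0,0],
  force=6,
)

```text
clock: 25.45
eef_pos: [486.6, 255.2, 61.1]
eef_rot: [3.141, -0.0, 1.601]
wrist_force: [-3.0, -3.1, 7.3]
finger_gap: 13.7
finger_force: 6.0
```

Call:
play_rows(
  translation=[
    [0,0,0],
    [0,0,0],
    [0,0,0],
  ],
  yaw=[0,0,0],
  force=3,
)

```text
clock: 25.82
eef_pos: [486.5, 255.3, 60.6]
eef_rot: [3.141, -0.0, 1.601]
wrist_force: [-1.1, 0.3, 4.3]
finger_gap: 14.1
finger_force: 3.0
```

Call:
play_rows(
  translation=[
    [0,0,0],
    [0,0,0],
    [0,0,0],
    [0,0,0.01],
    [0,0,0.04],
    [0,0,0.08],
    [0,0,0.12],
    [0,0,0.15],
    [0,0,0.16],
    [0,0,0.16],
  ],
  yaw=[0,0,0,0,0,0,0,0,0,0],
  hand=0.6,
)

```text
clock: 27.08
eef_pos: [486.5, 255.0, 220.4]
eef_rot: [3.141, -0.0, 1.601]
wrist_force: [0.1, 0.2, 0.1]
finger_gap: 56.4
finger_force: 0.0
```

```bash
python3 - <<'E'
from h import *
c,s=shot('wrist','w8'); shot('side','s8'); print(s['eef_pos'],s['wrist_force'],s['clock'])
im=cv2.imread('pics/w8.png'); hsv=cv2.cvtColor(im,cv2.COLOR_BGR2HSV)
m=cv2.inRange(hsv,(100,130,40),(125,255,255)); n,l,st,ce=cv2.connectedComponentsWithStats(m)
for i in range(1,n):
    if st[i,4]>100: print(st[i],onz(load('w8'),[ce[i]],85))
a=cv2.resize(im,(512,384)); b=cv2.resize(cv2.imread('pics/s8.png')[190:350,180:300],(288,384),interpolation=2)
cv2.imwrite('pics/v8.png',np.hstack([a,b]))
E
```

```text
[486.53172606 254.99099699 220.36822721] [0.11548866 0.15884934 0.10720408] 27.075
[253 155  15  50 686] [[485.64627915 255.28165978  85.        ]]
[   5  174   57   28 1019] [[249.27308983 240.10946753  85.        ]]
```

View pics/v8.png

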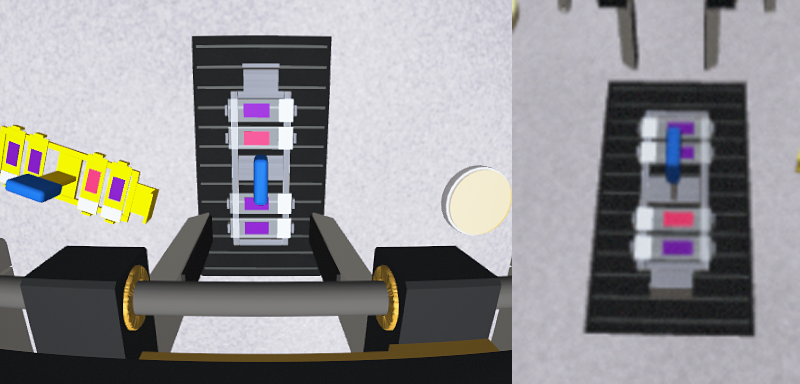

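The rack lies flat, lengthwise and centred on the mat. Its grip is at wrist (260,180), about (486, 255) mm in the world, and the fingers are clear. All four slides are still on it.

```bash
python3 -c "
from cell import manip; print(manip.sign_off())"
```

```text
the job is handed in; nothing more can be done
None
```

I unhooked the rack from the keeper and laid it flat and lengthwise near the middle of the mat with all four slides still on, then handed the job in at about 27 s; no verdict was returned.

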